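# Clamp a painted test disc on an infrared spectrometer with the ratchet press

### The arm

A 6-joint arm with a two-finger parallel gripper is mounted at the origin on a cart in front of the work surface, level with it; the furniture and walls round the work are solid. World frame = base frame: x ahead of the robot, y to its left, z up, the work surface at z = 0. Lengths are in m, angles in degrees, forces in N, time in s.
With the tool pointing down it reaches from about 0.325 to 0.775 m from the base axis. Payload 5.5 kg.
Tool frame: the origin (TCP) lies at the centre of the arm's flange, where the gripper is bolted on; the fingertips stand 182 mm ahead of it and the grasp point (between the pads) lies 163 mm ahead of it; z points along the fingers, y is the line along which they close (so a half turn about z gives the same grasp; the last joint's range is limited). The gripper opens to 88 mm and grips with 3 to 60 N. Pads are 20 mm wide; open, the fingers measure 115 mm over their backs; the gripper's body (75 mm by 178 mm) begins 61 mm behind the grasp point.
Start: joints at [60.693, 5.22, 70.514, -0, 104.267, -3.249], TCP at [0.264, 0.539, 0.405] pointing down, gripper open.
Joint ranges: [-164.24, 164.24], [-49.07, 125.15], [9.68, 141.18], [-86.29, 266.29], [3.28, 154.24], [-151.56, 151.56]. Speed limits (degrees/s): [147.25, 147.25, 172.46, 180, 180, 180].

### API

Orientations are given as [roll, pitch, yaw] about the fixed x, y, z axes, in that order (R = Rz(yaw) Ry(pitch) Rx(roll)).
In Python, from station import r gives the robot as it stands. The module is installed in compiled form; this text tells all that it offers. Calls block until the motion is done:
- r.reach(position, orientation): joint-space move of the TCP to a pose.
- r.servo_line(position, rotation=None, speed=0.15): straight line of the TCP; rotation=None keeps the orientation; speed is the mean speed in m/s.
- r.move_joints(angles): joint-space move.
- r.let_go() and r.grab(squeeze=None): open the fingers fully, or close them until they stop; squeeze is the grip in N (None keeps the last).
- r.wait(seconds).
- r.inverse_kinematics(position, orientation): joint angles nearest the present ones, or None.
- r.sense(): the state.
- r.snapshot(name): name is "side" or "top"; returns a dict with "frame" (384x512x3 uint8, red, green, blue), "fx", "fy", "cx", "cy" (pixels), "R" (3x3) and "t" (3): a world point X has camera coordinates R X + t. Camera axes: x right, y down, z forward; pixel columns grow to the right and rows downward; lengths in m; the calibration is good to about 2 mm. A picture is of the moment at which its call begins. There is no depth.
A pose or a line that the arm cannot do raises r.IKError and nothing moves.
- r.hand_in(): hands the job in; it is judged then, once.
The state is a dict: "clock": time; "joints": joint angles; "joint_vel": joint speeds; "joint_torque": joint torques, N m; "tcp_pos": TCP position; "orientation": TCP orientation; "contact_force": force on the tool from outside, world axes, zero at the start; "torque": the same for the moment, N m; "opening": finger opening in m; "gripper_force": force on a finger pad.
Only numpy, scipy, OpenCV 4.12 (cv2) and the standard library are available. Lean on these libraries where they do the work, as an engineer would, in place of code of your own. Each camera call takes 0.05 s, during which the arm holds its last target. There are 200 camera calls.

### The job

Get the white painted test disc ready to be measured: lay it flat and centred on the crystal of the infrared spectrometer, swing the press arm round over it as far as its stop, and turn the ratchet knob clockwise to bring the anvil down until the ratchet slips for two or three clicks, then let go. The crystal is brittle, so neither lean on the knob nor lift it as you turn (lifted, it slips too early), stop after the third click at the latest, and leave the other two discs alone.

Things in the scene. Friction and masses are not known exactly. Their poses are not given: they have to be found in the camera images.
- spectrometer: White table-top infrared spectrometer, fixed to the table: housing 226 x 176 x 66 mm with a steel deck on top, 68 mm above the table. Origin on the table straight below the crystal; x points from the front panel towards the swing post, z up. The housing reaches from x = -91 to +135 mm and y = -88 to +88 mm.
- crystal_plate: Round steel sample plate on the deck, 58 mm in diameter, its top 76 mm above the table, with a small dark crystal (9 mm across) flush in its middle. Origin at the centre of its underside, 10 mm below the top; z up. Part of the spectrometer.
- crystal (a point): Centre of the crystal, on the top face of the plate, 76 mm above the table. The disc goes here.
- pivot (a point): Point on the vertical axis of the swing post, 85 mm from the crystal along the spectrometer's +x, at the mid-height of the arm's beam (108 mm above the table). The arm's round collar on the post, 38 mm across, reaches up to 137 mm.
- press_arm (a joint): Swing angle of the press arm about the post, rad. 0: at its stop, the arm points along the spectrometer's -x, the knob's axis over the crystal, 85 mm from the post. Grows anticlockwise seen from above (1.57: points along the spectrometer's -y; end 1.75). Aluminium beam 26 mm wide, 99 to 117 mm above the table. 0.06 N m of friction keeps it where it is left; tightening urges it against its stop.
- knob_grip (a point): On the axis of the black ribbed ratchet knob (36 mm in diameter, 30 mm high) at the arm's free end, 18 mm above its lower rim, 12 mm below its flat top. The rim starts 7 to 11 mm above the beam. Turned clockwise from above, knob, screw and anvil (11 mm across) sink 2.5 mm per rad, from 2 to 5.5 mm above the laid disc. A push on it bears on the disc; a pull up loads the thread.
- ratchet_knob (a joint): Slip of the ratchet: clockwise angle of knob on spindle, rad, 0 at first, growing only while it slips. Thread drag about 0.2 N m; from touch-down the knob all but stops sinking and torque climbs over 0.7 to 1.3 rad to about 0.3 N m, where it slips, the disc held with 25 to 46 N (less if it is pulled up meanwhile: it then slips early). A click each 0.39 rad, the first at 0.2; torque sags at each.
- disc_white: Loose white-painted steel test disc, 28 mm in diameter, 8 mm thick, about 60 g. Origin at the centre of its underside, z up.
- disc_green: Green disc of the same size, to be left alone.
- disc_red: Red disc of the same size, to be left alone.
- sample_board: Flat black board 56 x 156 x 12 mm, fixed to the table; the three discs lie on it in a row along its y axis, about 48 mm apart, in any order. Origin at the centre of its underside, z up; its top is 12 mm above the table.

How it is judged (in metres and radians):
On the way, in this order (a step that is already met when the one before it is completed fails the run):
1. the white disc lies flat on the crystal plate, its centre within 8 mm of the crystal, and is released (horizontal distance between disc_white and crystal below 0.008 m and z of disc_white in the frame of crystal between -0.002 and 0.002 m and contact force between the fingers and disc_white below 0.05 N), for 0.2 s.
2. the press arm stands over the disc at its stop (press_arm below 0.04 rad) (horizontal distance between disc_white and crystal below 0.008 m and z of disc_white in the frame of crystal between -0.002 and 0.002 m and value of joint press_arm below 0.04 rad), for 0.1 s.
3. the ratchet has slipped for two clicks (ratchet_knob above 0.55 rad) with the disc pressed on the crystal by more than 20 N (all of step 2 and value of joint ratchet_knob above 0.55 rad and contact force between disc_white and crystal_plate above 20 N), for 0.1 s.
At the end, for the whole second after the job is handed in: The white disc lies flat on the crystal plate with its centre within 8 mm of the crystal, the press arm is at its stop (within 0.04 rad), the ratchet has slipped by more than 0.55 rad, and the anvil still holds the disc down with more than 20 N after the knob is released (all of step 3 and linear speed of disc_white below 0.01 m/s); the robot touches nothing.
It fails at once if the disc is pressed on the crystal by more than 55 N (contact force between disc_white and crystal_plate above 55 N).
It fails at once if the ratchet is clicked on to a fourth click (ratchet_knob above 1.5 rad) (value of joint ratchet_knob above 1.5 rad).
It fails at once if the green or the red disc is moved by more than 15 mm (distance of any of disc_green, disc_red from where it was at the start of the episode above 0.015 m).
It also fails if it takes over 72 s, if anything falls off the work surface, if the arm or the gripper's body presses on something with over 40 N, if the wrist force passes 120 N, or if a joint passes its speed limit or range.

## Working session

There is one attempt and no reset: what is moved stays moved. The work goes in short steps, each a Python script; the robot and the scene stay as the last script left them, time stands still between calls to the robot, and variables do not carry over. Pictures are saved under pics/ and viewed, at most 10 in all, crops included, and the job is handed in when it is done.

```bash
mkdir -p pics; python3 - <<'E'
from station import r
import cv2,pickle
for n in("side","top"):
    s=r.snapshot(n); pickle.dump(s,open(n+"0.pkl","wb"))
    cv2.imwrite(f"pics/{n}0.png",cv2.cvtColor(s["frame"],cv2.COLOR_RGB2BGR))
    print(n,s["fx"],s["cx"],s["cy"],s["R"],s["t"])
print(r.sense())
E
```

```text
side 404.3993941985528 259.7002212577442 194.08520672025034 [[-0.98742157 -0.15772083  0.01108061]
 [-0.06857825  0.36408348 -0.92883811]
 [ 0.14246285 -0.91791468 -0.3703201 ]] [0.54977762 0.10500293 0.91800603]
top 387.7812450936769 256.85627753398916 194.0933457818723 [[-0.0258686  -0.99922069 -0.02981313]
 [-0.98597922  0.0304211  -0.16407174]
 [ 0.16485082  0.02515082 -0.98599779]] [0.13304359 0.54889579 0.89689241]
{'clock': 0.1, 'joints': array([ 6.06938486e+01,  5.25947909e+00,  7.05716321e+01,  1.75549509e-04,
        1.04265824e+02, -3.24829936e+00]), 'joint_vel': array([ 0.05962477, -0.13369087, -0.11132148, -0.00623037, -0.06071565,
        0.03203656]), 'joint_torque': array([ 2.40520567e-03, -4.47861564e+01, -4.07567418e+01,  7.00880494e-02,
        2.85104726e-02, -7.65312848e-05]), 'tcp_pos': array([0.2635964 , 0.53906816, 0.40364552]), 'orientation': array([-1.79903230e+02, -5.66258046e-03,  1.53942186e+02]), 'contact_force': array([ 0.99825038, -0.23490907, -0.85219554]), 'torque': array([ 0.03453619,  0.05016163, -0.00915439]), 'gripper_force': 0.0, 'opening': 0.08743778812911172}
```

View pics/side0.png

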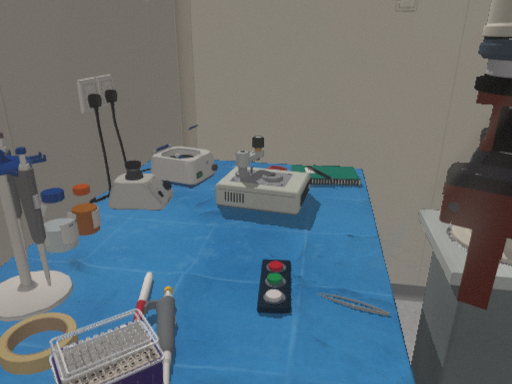

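View pics/top0.png

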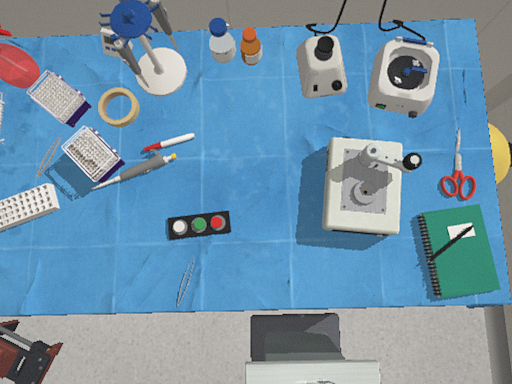

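The top view shows the board at (199,225) with white at (180,227), green at (199,225) and red at (218,223). The spectrometer is around (364,186), with its crystal plate near (365,193), post near (375,157) and knob at (412,160). I'll zoom in on it.

```bash
python3 - <<'E'
import cv2,pickle,numpy as np
s=pickle.load(open("top0.pkl","rb"))["frame"][:,:,::-1]
q=pickle.load(open("side0.pkl","rb"))["frame"][:,:,::-1]
a=cv2.resize(s[130:240,320:430],(440,440),interpolation=cv2.INTER_CUBIC)
b=cv2.resize(q[130:220,215:315],None,fx=3.5,fy=3.5,interpolation=cv2.INTER_CUBIC)
c=np.zeros((440,440+b.shape[1],3),np.uint8);c[:,:440]=a;c[:b.shape[0],440:]=b
cv2.imwrite("pics/zoom.png",c)
E
cat > h.py <<'E'
import numpy as np,cv2,pickle
def ray(s,u,v):
    d=s["R"].T@np.array([(u-s["cx"])/s["fx"],(v-s["cy"])/s["fy"],1]); return -s["R"].T@s["t"],d
def onz(s,u,v,z):
    o,d=ray(s,u,v); return o+d*(z-o[2])/d[2]
def two(s1,p1,s2,p2):
    (a,d),(b,e)=ray(s1,*p1),ray(s2,*p2)
    k=np.linalg.lstsq(np.c_[d,-e],b-a,rcond=None)[0]
    p,q=a+k[0]*d,b+k[1]*e
    return (p+q)/2,np.linalg.norm(p-q)
def proj(s,X):
    c=s["R"]@np.asarray(X)+s["t"]; return s["fx"]*c[0]/c[2]+s["cx"],s["fy"]*c[1]/c[2]+s["cy"]
def blobs(m,amin=20):
    n,l,st,ce=cv2.connectedComponentsWithStats(m.astype(np.uint8)); return [(ce[i],st[i]) for i in range(1,n) if st[i,4]>=amin],l
E
python3 - <<'E'
from h import *
T=pickle.load(open("top0.pkl","rb"));S=pickle.load(open("side0.pkl","rb"))
for s,(u0,u1,v0,v1) in((T,(165,235,205,245)),(S,(255,297,255,312))):
    f=s["frame"]; h=cv2.cvtColor(f,cv2.COLOR_RGB2HSV); w=np.zeros(f.shape[:2],bool); w[v0:v1,u0:u1]=1
    H,Sa,V=[h[...,i].astype(int) for i in range(3)]
    for n,m in dict(white=(Sa<60)&(V>130),green=(H>50)&(H<90)&(Sa>90)&(V>50),red=((H<10)|(H>170))&(Sa>120)&(V>80),).items():
        for c,st in blobs(m&w)[0]: print(n,c.round(1),st,onz(s,*c,0.019).round(4))
f=T["frame"];h=cv2.cvtColor(f,cv2.COLOR_RGB2HSV)
m=((h[...,1]<90)&(h[...,2]>90)).astype(np.uint8); m[:130]=0;m[240:]=0;m[:,:320]=0;m[:,430:]=0
c=max(cv2.findContours(m,0,1)[0],key=cv2.contourArea); print(cv2.minAreaRect(c))
g=cv2.cvtColor(f,cv2.COLOR_RGB2GRAY); print(g[183:204:1,352:382])
E
```

```text
white [221.6 222.6] [217 216   8  14  35] [0.4882 0.2077 0.019 ]
white [179.5 226.2] [173 220  14  14 137] [0.4822 0.3129 0.019 ]
green [199.1 223.7] [194 219  11  11  95] [0.4869 0.2638 0.019 ]
red [215.9 221.9] [211 217  11  11  98] [0.4903 0.2219 0.019 ]
white [273.3 293.7] [266 289  16  10 125] [0.483  0.3169 0.019 ]
green [274.1 277.8] [267 272  16  13 156] [0.4875 0.269  0.019 ]
red [275.3 265.5] [269 261  14  11 125] [0.4905 0.2271 0.019 ]
((366.6241760253906, 186.01034545898438), (85.95207214355469, 94.09053802490234), 4.763641834259033)
[[173 169 171 164 140 126 142 170 179 163 126 111 111 113 114 117 111 113
  110 107 111 113 110 116 113 118 116 113 113 112]
 [168 172 159 129 124 149 170 174 162 123 106 114 113 116 117 115 118 114
  113 111 107 106 112 114 116 119 117 114 117 113]
 [178 159 116 109 147 168 181 181 156 121 111 116 116 115 120 113 110 115
  113 113 117 111 111 115 111 114 116 111 111 116]
 [163 115 100 132 172 177 177 162 161 130 113 116 113 118 120 115 111 115
  112 116 112 110 108 114 113 121 114 113 117 110]
 [128  97 100 157 174 175 176 130 107 113 116 11
[... 1377 characters left out ...]
168 165 165 166 166 166
  163 164 163 170 161 164 169 173 167 171 171 173]
 [111 112 105 103 117 143 172 175 165 169 166 166 166 170 168 166 167 169
  167 170 164 168 162 163 173 174 170 172 169 172]
 [121 117 115 102  96 108 148 174 170 164 169 168 170 167 166 167 165 169
  172 172 162 154 165 169 176 174 171 171 172 174]
 [134 110 119 115  99  98  98 139 160 168 175 165 169 171 170 169 172 171
  161 159 151 156 168 169 170 175 172 174 171 169]
 [152 120 111 114 107 107  98  99 112 140 153 160 157 167 172 161 154 152
  145 132 155 171 173 170 174 172 177 170 171 171]
 [177 157 121 108 108 113 106 104  96  91 105 120 125 137 151 135 112 112
  153 149 167 170 173 169 171 171 169 173 173 172]]
```

View pics/zoom.png

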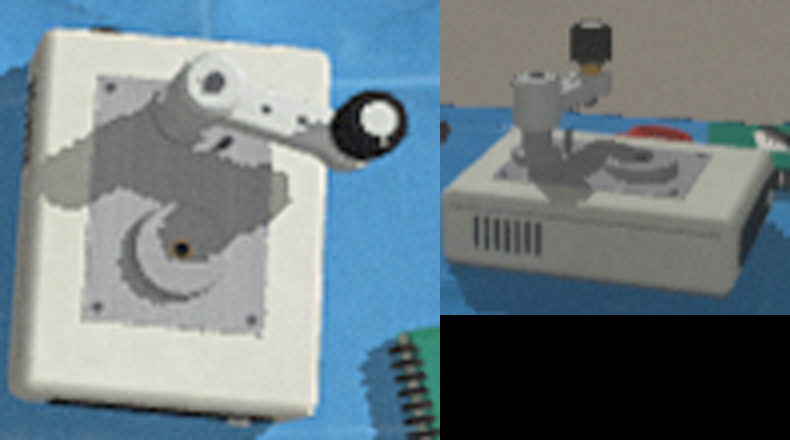

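The zoom puts the crystal at top pixel (365.1,191.9), collar top at about (373,150) and knob cap at about (415,159.5). In the side view they are at about (243,152) and (258.5,136.5). Next I'll turn these into points and check them.

```bash
python3 - <<'E'
from h import *
T=pickle.load(open("top0.pkl","rb"));S=pickle.load(open("side0.pkl","rb"))
C=onz(T,365.1,191.9,.076);P=onz(T,373,150,.137);K=onz(T,415,159.6,.156)
print("C",C,"P",P,"K",K)
print("CP",np.linalg.norm((P-C)[:2]),"PK",np.linalg.norm((K-P)[:2]))
print(two(T,(373,150),S,(242.7,152.3)),two(T,(415,159.6),S,(258.4,136.3)))
yaw=np.degrees(np.arctan2(*(P-C)[[1,0]]));print("yaw",yaw)
# deck edges, screws
q=[onz(T,320+a/4,130+b/4,.068) for a,b in((110,88),(97,307),(250,320))]
print("screws",q,np.degrees(np.arctan2(*(q[0]-q[1])[[1,0]])),np.degrees(np.arctan2(*(q[1]-q[2])[[1,0]]))-90)
k=K-P;print("arm ang",np.degrees(np.arctan2(k[1],k[0]))-180-yaw+360)
# cap blob and crystal blob
f=T["frame"];g=cv2.cvtColor(f,cv2.COLOR_RGB2GRAY)
m=np.zeros_like(g,bool);m[184:200,355:376]=1
for c,s in blobs((g<70)&m,3)[0]:print("crystal",c,s)
m[:]=0;m[145:175,400:425]=1
for c,s in blobs((g<60)&m,10)[0]:print("knob black",c,s)
for c,s in blobs((g>140)&m,10)[0]:print("cap",c,s)
E
```

```text
C [ 0.5450388  -0.13698476  0.076     ] P [ 0.62880021 -0.14553926  0.137     ] K [ 0.59912868 -0.22826052  0.156     ]
CP 0.08419711211061619 PK 0.08788176993075654
(array([ 0.62941824, -0.14735617,  0.13084052]), np.float64(0.0021017667202236434)) (array([ 0.59877119, -0.22782304,  0.15712364]), np.float64(0.00015841331168245672))
yaw -5.8313644943591
screws [array([ 0.64495515, -0.10396604,  0.068     ]), array([ 0.51248085, -0.08787198,  0.068     ]), array([ 0.50216053, -0.17637107,  0.068     ])] -6.926813641212636 -6.651501953084065
arm ang 76.0988147785817
crystal [365. 192.] [364 191   3   3   9]
knob black [410.34375 161.54375] [403 153  19  17 160]
cap [408.14935065 150.37012987] [400 145  25  16 154]
cap [414.14285714 159.25396825] [410 155   9  10  63]
cap [401.61538462 165.84615385] [400 163   6   7  13]
```

Everything agrees: crystal to pivot is 84 mm, pivot to knob 88 mm, yaw about −6.3° and arm angle about 1.33 rad. Now I'll pick up the white disc.

```bash
cat >> h.py <<'E'
from station import r
C=np.array([.545,-.137]); YAW=-6.3
ex=np.array([np.cos(np.radians(YAW)),np.sin(np.radians(YAW))]); P=C+.085*ex
def down(y): return [180,0,y]
def st(t=""):
    s=r.sense(); print(t,round(s["clock"],2),s["tcp_pos"].round(4),s["orientation"].round(1),"F",s["contact_force"].round(2),"Tz",s["torque"].round(3),"op",round(s["opening"],4),"g",round(s["gripper_force"],1)); return s
def pic(n,f):
    s=r.snapshot(n); pickle.dump(s,open(f+".pkl","wb")); return s
E
python3 - <<'E'
from h import *
w=[.4825,.3135]
r.reach([*w,.26],down(95)); s=st("hover")
r.servo_line([*w,.198],speed=.12); s=st("low")
e=np.array([*w,.198])-s["tcp_pos"]
r.servo_line(np.array([*w,.1965])+e,speed=.05); st("low2")
r.grab(15); st("grab")
r.servo_line([*w,.30],speed=.2); st("up")
E
```

```text
hover 1.4 [0.4822 0.3144 0.2609] [ 1.799e+02 -1.000e-01  9.510e+01] F [-0.2   0.79 -0.34] Tz [-0.065  0.03   0.01 ] op 0.0878 g 0.0
low 2.07 [0.4825 0.3139 0.1987] [180.  -0.  95.] F [-1.07 -0.5  -0.29] Tz [-0.088  0.057 -0.006] op 0.0879 g 0.0
low2 2.32 [0.4826 0.3132 0.1966] [179.9  -0.   95. ] F [-0.45 -0.11 -0.33] Tz [-0.047  0.026 -0.001] op 0.0877 g 0.0
grab 3.28 [0.4825 0.3131 0.1958] [180.  -0.  95.] F [-0.04 -0.42 -0.53] Tz [-0.009  0.021 -0.019] op 0.0271 g 15.0
up 3.95 [0.4823 0.3134 0.2987] [-179.9    0.    95. ] F [-0.15  0.19 -0.73] Tz [-0.099  0.089 -0.028] op 0.0274 g 15.0
```

```bash
python3 - <<'E'
from h import *
r.reach([*C,.33],down(109)); st("hover")
r.servo_line([*C,.268],speed=.1); r.wait(.2); s=st("near")
e=np.array([*C,.268])-s["tcp_pos"]; e[2]=np.clip(e[2],-.002,.002)
for z in np.arange(.264,.2585,-.001):
    r.servo_line(np.array([*C,z])+e,speed=.03); s=st()
    if s["contact_force"][2]>2.5: break
r.let_go(); r.wait(.2); st("open")
r.servo_line([*C,.36],speed=.2)
r.reach([*(C+[-.06,.12]),.38],down(109))
T=pic("top","top1");S=pic("side","side1")
a=cv2.resize(T["frame"][130:240,320:430],(480,480),interpolation=cv2.INTER_CUBIC)
cv2.imwrite("pics/placed.png",a[:,:,::-1])
h=cv2.cvtColor(T["frame"],cv2.COLOR_RGB2HSV); m=np.zeros(h.shape[:2],bool);m[175:205,350:382]=1
print(T["frame"][181:202:2,352:382:2].min(2)); st()
E
```

```text
hover 5.62 [ 0.5452 -0.1362  0.3296] [-180.    -0.   109.1] F [-0.19  0.92 -0.09] Tz [-0.087  0.057  0.011] op 0.0268 g 15.0
near 6.58 [ 0.5452 -0.1371  0.269 ] [1.799e+02 1.000e-01 1.090e+02] F [-0.44 -0.93 -1.03] Tz [-0.055  0.001 -0.002] op 0.027 g 15.0
 6.9 [ 0.5447 -0.1369  0.2626] [-180.   -0.  109.] F [-0.15  0.38 -0.29] Tz [-0.071  0.094 -0.045] op 0.0274 g 15.0
 7.15 [ 0.5448 -0.1369  0.2619] [-180.   -0.  109.] F [ 0.11  0.08 -0.54] Tz [-0.059  0.008  0.024] op 0.0272 g 15.0
 7.4 [ 0.5448 -0.1369  0.2609] [-180.   -0.  109.] F [-0.57 -0.3  -0.87] Tz [-0.014  0.04  -0.01 ] op 0.0269 g 15.0
 7.65 [ 0.5448 -0.1369  0.2599] [-180.   -0.  109.] F [ 0.31  1.15 -0.59] Tz [-0.006 -0.011  0.016] op 0.0267 g 15.0
 7.9 [ 0.5448 -0.1369  0.2598] [180.   0. 109.] F [-2.62  0.34  4.13] Tz [0.062 0.478 0.04 ] op 0.0272 g 15.0
open 9.13 [ 0.5448 -0.1369  0.259 ] [-180.   -0.  109.] F [-0.73  0.48 -0.08] Tz [-0.013  0.096 -0.029] op 0.0876 g 0.0
[[187 182 188 185 190 190 186 190 188 189 185 191 191 185 193]
 [182 178 181 182 183 182 184 183 183 187 183 188 184 183 185]
 [176 178 175 174 180 178 181 175 179 179 181 179 180 180 182]
 [176 174 173 172 175 173 172 175 178 173 176 172 176 176 174]
 [169 169 170 169 172 169 171 171 171 171 171 169 173 169 171]
 [163 168 165 163 170 163 163 167 171 164 165 169 166 168 169]
 [158 161 155 160 163 163 162 159 161 167 163 164 162 164 162]
 [155 151 155 156 157 151 156 155 158 155 157 154 158 159 159]
 [145 149 148 149 151 150 153 156 152 152 153 152 152 152 152]
 [144 142 143 145 145 144 146 144 144 146 148 143 148 148 146]
 [135 137 139 139 139 140 141 139 142 143 141 140 142 145 143]]
 10.49 [ 0.4854 -0.0177  0.3787] [-179.9   -0.   108.9] F [-0.28  0.45  0.78] Tz [-0.047  0.008  0.019] op 0.0879 g 0.0
```

View pics/placed.png

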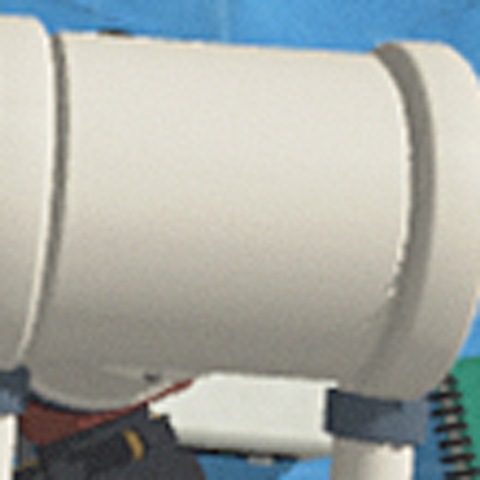

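The robot's own link hides the spectrometer. The arm needs to move aside before another look.

```bash
python3 - <<'E'
from h import *
j=r.sense()["joints"].copy(); j[0]=50; r.move_joints(j); r.grab(10)
T=pic("top","top1");S=pic("side","side1")
a=cv2.resize(T["frame"][130:240,320:430],(440,440),interpolation=cv2.INTER_CUBIC)
b=cv2.resize(S["frame"][130:220,215:315],None,fx=3.5,fy=3.5,interpolation=cv2.INTER_CUBIC)
c=np.zeros((440,790,3),np.uint8);c[:,:440]=a;c[:b.shape[0],440:]=b
cv2.imwrite("pics/placed2.png",c[:,:,::-1]); st()
E
```

```text
13.6 [0.2854 0.393  0.3787] [-179.9   -0.   165. ] F [ 0.38 -0.51  0.32] Tz [ 0.035 -0.006 -0.019] op 0.0007 g 0.0
```

View pics/placed2.png

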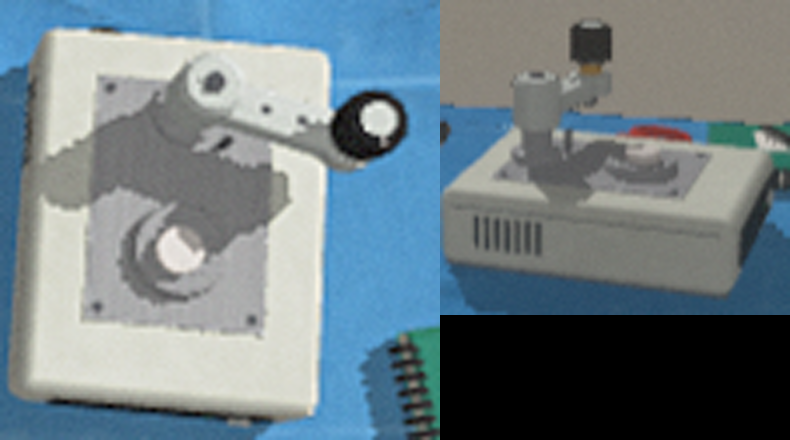

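The disc sits at top pixel (365.5,192.5), within about 2 mm of the crystal, and lies flat. Now the press arm swings round.

```bash
cat >> h.py <<'E'
def push(th,off=.023,rad=.045):
    a=np.radians(YAW+180+th); u=np.array([np.cos(a),np.sin(a)]); n=np.array([-u[1],u[0]])
    return P+rad*u+off*n, 83.7+th, n
E
python3 - <<'E'
from h import *
p,y,n=push(92); r.reach([*p,.38],down(y)); r.servo_line([*p,.287],speed=.15); st("behind")
for th in np.arange(84,7,-8):
    p,y,n=push(th); r.servo_line([*p,.287],down(y),speed=.06)
    s=r.sense(); print(th,s["contact_force"].round(2),round(s["contact_force"][:2]@n,2))
for th in np.arange(3,-8,-1):
    p,y,n=push(th); r.servo_line([*p,.287],down(y),speed=.03); r.wait(.1)
    s=r.sense(); f=s["contact_force"][:2]@n; print(th,round(f,2),s["tcp_pos"].round(4))
    if f>6: break
st()
E
```

```text
behind 16.82 [ 0.6492 -0.1928  0.2883] [-1.800e+02  1.000e-01  1.757e+02] F [-0.17  0.04  0.21] Tz [ 0.035  0.007 -0.016] op 0.0006 g 0.0
84 [ 0.09  0.59 -0.65] -0.04
76 [-0.18  0.28 -0.62] -0.27
68 [ 0.4  -0.81  0.77] 0.73
60 [-0.61  0.21  0.01] -0.61
52 [-0.08 -0.22  0.1 ] 0.1
44 [ 0.7   0.27 -0.17] 0.22
36 [ 0.13 -0.11 -0.57] 0.16
28 [0.35 0.24 0.25] -0.1
20 [ 0.17 -0.28 -0.22] 0.31
12 [-0.76 -0.06 -0.37] -0.02
3 0.05 [ 0.5833 -0.1668  0.2869]
2 1.07 [ 0.5829 -0.166   0.287 ]
1 3.11 [ 0.5826 -0.1654  0.287 ]
0 5.76 [ 0.5823 -0.165   0.287 ]
-1 7.83 [ 0.582  -0.1646  0.2871]
 21.65 [ 0.582  -0.1646  0.2871] [179.9   0.2  82.6] F [ 3.57 -8.35 -2.92] Tz [-1.51  -0.458 -0.003] op 0.0005 g 3.8
```

```bash
python3 - <<'E'
from h import *
p,y,n=push(20); r.servo_line([*p,.287],speed=.1); r.servo_line([*p,.40],speed=.3)
j=r.sense()["joints"].copy(); j[0]=45; r.move_joints(j); r.let_go()
T=pic("top","top2");S=pic("side","side2")
a=cv2.resize(T["frame"][130:240,320:430],(440,440),interpolation=cv2.INTER_CUBIC)
b=cv2.resize(S["frame"][130:220,215:315],None,fx=3.5,fy=3.5,interpolation=cv2.INTER_CUBIC)
c=np.zeros((440,790,3),np.uint8);c[:,:440]=a;c[:b.shape[0],440:]=b
cv2.imwrite("pics/swung.png",c[:,:,::-1]); st()
g=cv2.cvtColor(T["frame"],cv2.COLOR_RGB2GRAY); m=np.zeros_like(g,bool);m[165:210,345:400]=1
for c,s in blobs((g<60)&m,10)[0]:print("black",c,s)
for c,s in blobs((g>120)&m,10)[0]:print("bright",c,s)
for z in(.117,.137,.156,.158): print(z,proj(T,[*C,z]),proj(S,[*C,z]))
print(T["frame"][172:204:2,352:384:2].min(2))
E
```

```text
26.35 [0.4119 0.4601 0.4014] [179.9   0.  147.7] F [-0.01 -0.07  0.45] Tz [ 0.028  0.033 -0.021] op 0.0881 g 0.0
black [371.09489051 187.45985401] [364 179  18  16 137]
bright [380.00063857 187.20625798] [ 349  165   51   45 1566]
bright [373.88732394 185.45070423] [368 181  11   9  71]
0.117 (np.float64(369.6036868270937), np.float64(188.8091811043737)) (np.float64(272.6554975532656), np.float64(159.97784313506318))
0.137 (np.float64(371.952347473205), np.float64(187.18613449072507)) (np.float64(272.828820839991), np.float64(152.72532520635906))
0.156 (np.float64(374.2870133539602), np.float64(185.5727589875271)) (np.float64(272.995713751036), np.float64(145.74187911324583))
0.158 (np.float64(374.53891697446363), np.float64(185.3986804892558)) (np.float64(273.0134099609763), np.float64(145.0014011181285))
[[113 114 136 166 173 173 104 204 204 202 216 215 187 171 165 165]
 [116 110 158 169 171 168 112 208 205 205 216 219 182 168 167 165]
 [117 111 159 167 170 171 110 199 212  65 204 222 176 172 167 169]
 [114 110 160 170 175 161 109 207 221 160 190 185 139 176 171 168]
 [115 110 175 170 163 164 115 198  77  27  35  25  21  73 172 170]
 [114 106 175 139 149 155 124  52  34  35 170 212 179  48  63 173]
 [117 110 101 109 155 154  50  27  44 185 208 210 211 196  34 161]
 [120 102 117 111 179 129  22  34  36 185 211 203 213 198  25 152]
 [107 105 114 107 138 141  23  28 130 154 206 218 226 129  24 161]
 [107 111 112 109 119 135  53  16  24  36  38 101  65  33  38 171]
 [106 112 110 120 136 114 116  17  26  33  31  38  41  23 147 173]
 [101 110 110 110 151 119 130 114  41  18  11  10 113 171 173 168]
 [108 101 115 110 128 141 122 113 136 133 141 163 176 168 171 170]
 [113 108 109 111 110 115 123 161 152 163 169 164 172 169 171 170]
 [116 110 102 111 108 128 162 171 170 168 167 162 174 169 166 168]
 [115 123 111 103 115 161 161 169 154 150 150 173 172 176 169 171]]
```

View pics/swung.png

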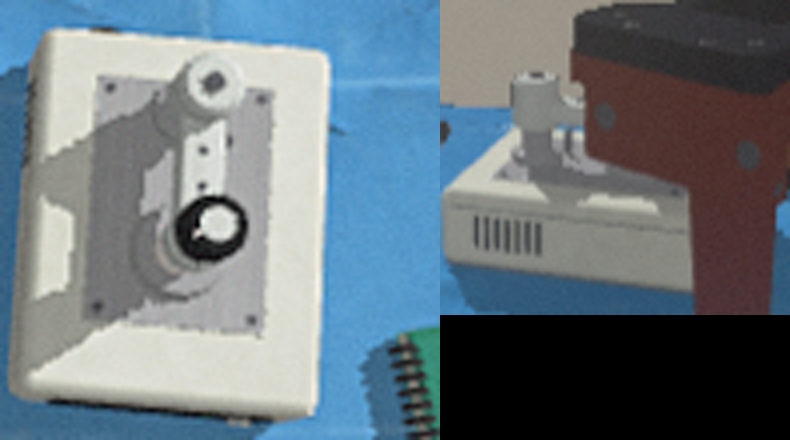

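The press arm is at its stop: the knob cap at (373.9,185.5) matches the projection for a knob over the crystal to within 1 mm. Now I'll grip the knob and turn it with force feedback.

```bash
cat >> h.py <<'E'
def mean(n=4):
    F=[];t=[]
    for _ in range(n):
        r.wait(.02); s=r.sense(); F.append(s["contact_force"]); t.append(s["torque"][2])
    return np.mean(F,0),np.mean(t)
E
python3 - <<'E'
from h import *
y0=218; z=.317
r.reach([*C,.38],down(y0)); r.servo_line([*C,.325],speed=.1); r.wait(.15); s=st("hover")
r.servo_line([*C,z],speed=.05); r.wait(.15); B=mean(8); s=st("pre"); print("bias",B,"j",s["joints"].round(1))
r.grab(40); r.wait(.1); F,t=mean(); print("grab",F-B[0],t-B[1]); st()
p=np.array([*C,z])
for i in range(4):
    p[:2]+=.00015*(F-B[0])[:2]; p[2]+=.00015*(F-B[0])[2]
    r.servo_line(p,down(y0),speed=.03); F,t=mean(); print((F-B[0]).round(2),round(t-B[1],3))
pickle.dump((p,y0,B),open("k.pkl","wb")); st()
E
```

```text
hover 29.39 [ 0.5452 -0.1371  0.3262] [-1.799e+02  1.000e-01 -1.420e+02] F [ 0.2  -0.19 -0.72] Tz [ 0.067  0.038 -0.002] op 0.088 g 0.0
pre 29.98 [ 0.545  -0.137   0.3172] [-180.    0. -142.] F [-0.53  0.52 -0.85] Tz [ 0.093  0.015 -0.01 ] op 0.0879 g 0.0
bias (array([-0.12870095,  0.12003523,  0.00701512]), np.float64(-0.0022370171378668334)) j [ -17.6   -0.6   85.4    0.    95.2 -145.6]
grab [-1.94398474  0.5710816   0.58892382] 0.048528506058985454
 31.01 [ 0.5449 -0.137   0.317 ] [ 180.   -0. -142.] F [-2.76  1.17  0.98] Tz [0.212 0.321 0.074] op 0.0358 g 40.0
[-0.57 -0.14  0.01] 0.022
[ 0.55  0.24 -0.  ] 0.041
[ 0.68  0.16 -0.38] 0.069
[ 0.02 -0.11  0.31] 0.082
 32.27 [ 0.5448 -0.1369  0.3171] [ 180.   -0. -142.] F [0.74 0.16 0.45] Tz [-0.017  0.01   0.076] op 0.0352 g 40.0
```

```bash
cat >> h.py <<'E'
def turn(p,y,B,step,ff):
    y-=step; p=p.copy(); p[2]-=ff*.0025*np.radians(step)
    r.servo_line(p,down((y+180)%360-180),speed=.03); F,t=mean(); F=F-B[0]; t-=B[1]
    p[:2]+=.00010*F[:2]; p[2]+=.00012*F[2]
    return p,y,F,t
E
python3 - <<'E'
from h import *
p,y,B=pickle.load(open("k.pkl","rb"))
for i in range(12):
    p,y,F,t=turn(p,y,B,5,1); print(y,(p*1e3).round(2),F.round(2),round(t,3))
    if t>.25 or abs(F[2])>6: break
pickle.dump((p,y,B),open("k.pkl","wb")); st()
E
```

```text
213 [ 544.72 -136.86  316.84] [-0.84  0.19  0.24] -0.04
208 [ 544.65 -136.76  316.73] [-0.75  0.98  0.91] 0.008
203 [ 544.62 -136.64  316.55] [-0.31  1.22  0.27] -0.02
198 [ 544.64 -136.62  316.31] [ 0.27  0.2  -0.15] 0.013
193 [ 544.65 -136.5   316.17] [0.03 1.17 0.63] -0.004
188 [ 544.67 -136.45  315.95] [ 0.28  0.53 -0.04] 0.02
183 [ 544.71 -136.38  315.73] [0.35 0.64 0.01] 0.017
178 [ 544.68 -136.33  315.53] [-0.3   0.5   0.18] -0.019
173 [ 544.67 -136.29  315.3 ] [-0.1   0.49 -0.14] -0.004
168 [ 544.66 -136.22  315.06] [-0.06  0.66 -0.18] 0.029
163 [ 544.65 -136.17  314.86] [-0.18  0.5   0.13] -0.004
158 [ 544.7  -136.13  314.62] [ 0.49  0.4  -0.17] 0.04
 36.08 [ 0.5446 -0.1362  0.3146] [-180.     0.   158.2] F [ 0.32  0.3  -0.38] Tz [0.029 0.024 0.034] op 0.0355 g 40.0
```

```bash
cat >> h.py <<'E'
def turn2(p,y,B,step,ff):
    y-=step; p=p.copy(); p[2]-=ff*.0025*np.radians(step)
    r.servo_line(p,down((y+180)%360-180),speed=.03); L=[r.sense()]
    for _ in range(2): r.wait(.02); L.append(r.sense())
    F=np.mean([s["contact_force"] for s in L],0)-B[0]; T=[s["torque"][2]-B[1] for s in L]
    p[:2]+=.00010*F[:2]; p[2]+=.00012*F[2]
    return p,y,F,T,L[0]["clock"]
E
python3 - <<'E'
from h import *
p,y,B=pickle.load(open("k.pkl","rb"))
for i in range(8):
    p,y,F,T,c=turn2(p,y,B,5,1); print(round(c,2),y,(p*1e3).round(2),F.round(2),np.round(T,3),np.round(r.sense()["joint_torque"][5],3))
    if abs(F[2])>6: break
pickle.dump((p,y,B),open("k.pkl","wb")); st()
E
```

```text
36.33 153 [ 544.66 -136.08  314.44] [-0.38  0.51  0.33] [ 0.03  -0.042  0.004] 0.101
36.61 148 [ 544.72 -136.04  314.2 ] [ 0.59  0.33 -0.19] [-0.01  -0.003 -0.019] 0.098
36.89 143 [ 544.65 -136.04  313.99] [-0.64  0.09  0.07] [-0.007 -0.034 -0.042] 0.098
37.17 138 [ 544.66 -136.03  313.76] [ 0.12  0.01 -0.12] [0.017 0.015 0.027] 0.097
37.46 133 [ 544.66 -135.96  313.52] [-0.03  0.72 -0.18] [-0.008  0.011  0.001] 0.098
37.74 128 [ 544.7  -135.92  313.31] [0.37 0.39 0.14] [0.058 0.005 0.01 ] 0.098
38.02 123 [ 544.79 -135.91  313.01] [ 0.89  0.1  -0.69] [0.011 0.003 0.012] 0.098
38.31 118 [ 544.82 -135.87  312.78] [ 0.34  0.39 -0.13] [-0.01   0.023 -0.005] 0.098
 38.34 [ 0.5448 -0.1359  0.3129] [180.    0.  118.2] F [ 0.56 -0.09  0.05] Tz [ 0.048 -0.05  -0.007] op 0.0354 g 40.0
```

```bash
python3 - <<'E'
from h import *
p,y,B=pickle.load(open("k.pkl","rb")); fz=0; ff=1
for i in range(14):
    p,y,F,T,c=turn2(p,y,B,4,ff); fz=.5*fz+.5*F[2]; s=r.sense()
    print(round(c,2),y,(p*1e3).round(2),F.round(2),round(np.mean(T),3),np.round(s["joint_torque"][5],3),"lag",round(((s["orientation"][2]-y+180)%360)-180,2),"fz",round(fz,2))
    if fz>.6 and ff: ff=0; print("touch?"); n=i
    if not ff and i>n+4: break
    if abs(F[2])>6: break
pickle.dump((p,y,B),open("k.pkl","wb")); st()
E
```

```text
38.59 114 [ 544.86 -135.85  312.62] [0.36 0.27 0.14] -0.0 0.085 lag 0.2 fz 0.07
38.88 110 [ 544.92 -135.72  312.53] [0.61 1.31 0.67] 0.004 0.084 lag 0.18 fz 0.37
39.16 106 [ 544.98 -135.77  312.35] [ 0.62 -0.52 -0.06] -0.042 0.085 lag 0.17 fz 0.15
39.44 102 [ 544.99 -135.76  312.27] [0.07 0.13 0.8 ] 0.014 0.086 lag 0.17 fz 0.48
39.73 98 [ 545.01 -135.76  312.22] [ 0.18 -0.08  1.06] 0.023 0.089 lag 0.17 fz 0.77
touch?
40.01 94 [ 545.07 -135.81  312.37] [ 0.67 -0.45  1.24] 0.01 0.093 lag 0.18 fz 1.01
40.29 90 [ 545.16 -135.82  312.39] [ 0.92 -0.13  0.19] 0.001 0.097 lag 0.17 fz 0.6
40.58 86 [ 545.2  -135.82  312.41] [0.33 0.04 0.19] 0.032 0.101 lag 0.17 fz 0.39
40.86 82 [ 545.25 -135.81  312.37] [ 0.56  0.1  -0.38] 0.022 0.105 lag 0.17 fz 0.01
41.14 78 [ 545.37 -135.77  312.21] [ 1.16  0.41 -1.29] 0.041 0.109 lag 0.17 fz -0.64
 41.17 [ 0.5452 -0.1358  0.3122] [-180.    -0.    78.2] F [ 1.02  1.05 -1.24] Tz [0.004 0.02  0.037] op 0.0354 g 40.0
```

Touchdown came near yaw 104, and joint-6 torque is a clean signal, now climbing. I'll carry on until it sags, which marks the clicks.

```bash
python3 - <<'E'
from h import *
p,y,B=pickle.load(open("k.pkl","rb")); last=0
for i in range(16):
    p,y,F,T,c=turn2(p,y,B,4,.1); s=r.sense(); q=s["joint_torque"][5]
    print(round(c,2),y,(p*1e3).round(2),F.round(2),round(np.mean(T),3),np.round(q,4),"lag",round(((s["orientation"][2]-y+180)%360)-180,2))
    if q<last-.002 or abs(F[2])>5: break
    last=q
pickle.dump((p,y,B),open("k.pkl","wb")); st()
E
```

```text
41.42 74 [ 545.4  -135.78  312.17] [ 0.32 -0.15 -0.25] 0.022 0.1127 lag 0.17
41.71 70 [ 545.4  -135.79  312.16] [ 0.04 -0.11  0.06] 0.032 0.1161 lag 0.17
41.99 66 [ 545.42 -135.77  312.09] [ 0.17  0.25 -0.42] 0.056 0.1197 lag 0.17
42.27 62 [ 545.41 -135.8   312.1 ] [-0.11 -0.37  0.21] 0.041 0.1235 lag 0.17
42.56 58 [ 545.45 -135.7   312.08] [ 0.38  1.09 -0.01] 0.047 0.1271 lag 0.18
42.84 54 [ 545.53 -135.7   312.03] [ 0.81 -0.06 -0.22] 0.034 0.1312 lag 0.17
43.12 50 [ 545.59 -135.78  311.99] [ 0.59 -0.78 -0.25] 0.051 0.1343 lag 0.17
43.41 46 [ 545.61 -135.81  311.97] [ 0.26 -0.34  0.04] 0.056 0.1376 lag 0.17
43.69 42 [ 545.68 -135.79  311.99] [0.71 0.21 0.29] 0.056 0.1413 lag 0.17
43.98 38 [ 545.75 -135.95  311.97] [ 0.7  -1.57 -0.03] 0.07 0.1449 lag 0.17
44.26 34 [ 545.79 -135.95  312.08] [0.33 0.03 1.05] 0.07 0.1479 lag 0.17
44.54 30 [ 545.84 -136.04  312.05] [ 0.57 -0.94 -0.06] 0.095 0.1517 lag 0.17
44.83 26 [ 545.92 -136.01  311.97] [ 0.75  0.35 -0.56] 0.046 0.1545 lag 0.18
45.11 22 [ 545.94 -135.93  311.93] [ 0.22  0.76 -0.22] 0.112 0.1573 lag 0.18
45.39 18 [ 546.01 -135.98  311.86] [ 0.67 -0.45 -0.38] -0.021 0.0821 lag 0.17
 45.42 [ 0.546  -0.136   0.3119] [180.   -0.   18.2] F [ 0.54  0.21 -0.72] Tz [-0.033  0.182 -0.057] op 0.0355 g 40.0
```

```bash
python3 - <<'E'
from h import *
p,y,B=pickle.load(open("k.pkl","rb")); last=0; sag=None; y0=y
while y0-y<40:
    p,y,F,T,c=turn2(p,y,B,3,.05); s=r.sense(); q=s["joint_torque"][5]
    print(round(c,2),y,(p*1e3).round(2),F.round(2),round(np.mean(T),3),np.round(q,4))
    if sag is None and q<last-.01: sag=y; print("sag")
    if abs(F[2])>5 or (sag is not None and sag-y>=9): break
    last=q
pickle.dump((p,y,B),open("k.pkl","wb")); st()
E
```

```text
45.67 15 [ 546.15 -136.02  311.82] [ 1.37 -0.46 -0.29] -0.131 -0.0591
sag
45.96 12 [ 546.22 -136.08  311.88] [ 0.74 -0.62  0.54] -0.15 -0.0585
46.24 9 [ 546.18 -136.12  311.98] [-0.37 -0.34  0.86] -0.086 -0.0042
46.52 6 [ 546.15 -136.19  311.96] [-0.38 -0.72 -0.09] -0.0 0.0544
 46.56 [ 0.5461 -0.1361  0.3119] [-180.     0.     6.1] F [-0.53 -0.24  0.12] Tz [-0.073  0.386  0.057] op 0.0352 g 40.0
```

One sag so far, with its minimum near yaw 13 and torque rising again. The next should bottom near −9. I'll go on to about −24, which puts the slip at roughly 0.8–1.0 rad whichever way the first sag is read.

```bash
python3 - <<'E'
from h import *
p,y,B=pickle.load(open("k.pkl","rb"))
while y>-24:
    p,y,F,T,c=turn2(p,y,B,3,.0); s=r.sense(); q=s["joint_torque"][5]
    print(round(c,2),y,(p*1e3).round(2),F.round(2),round(np.mean(T),3),np.round(q,4))
    if abs(F[2])>5: break
pickle.dump((p,y,B),open("k.pkl","wb")); st()
E
```

```text
46.81 3 [ 546.07 -136.17  311.97] [-0.74  0.19  0.13] 0.054 0.1143
47.09 0 [ 546.07 -136.19  311.96] [-0.   -0.15 -0.14] 0.091 0.1548
47.38 -3 [ 546.08 -136.24  311.97] [ 0.07 -0.52  0.11] -0.017 0.033
47.66 -6 [ 546.05 -136.27  311.91] [-0.27 -0.31 -0.48] -0.036 0.0185
47.94 -9 [ 546.14 -136.31  311.88] [ 0.84 -0.42 -0.25] -0.101 -0.0352
48.23 -12 [ 546.12 -136.32  311.88] [-0.13 -0.07 -0.01] -0.145 -0.0445
48.51 -15 [ 546.13 -136.33  311.88] [ 0.03 -0.14  0.02] -0.062 0.0008
48.79 -18 [ 546.07 -136.38  311.93] [-0.61 -0.51  0.41] 0.05 0.0871
49.08 -21 [ 546.04 -136.49  311.92] [-0.21 -1.04 -0.13] 0.111 0.1533
49.36 -24 [ 546.   -136.49  311.98] [-0.46  0.02  0.48] 0.105 0.1712
 49.39 [ 0.546  -0.1364  0.3119] [-180.     0.   -23.9] F [-0.83 -0.13  0.26] Tz [0.022 0.289 0.108] op 0.0354 g 40.0
```

Both clicks are clear, with drops near yaw 20 and −2, and Fz stayed near 0. Releasing and backing away.

```bash
python3 - <<'E'
from h import *
s=r.sense(); r.let_go(); r.wait(.1); st("open")
p=s["tcp_pos"].copy(); p[2]=.40; r.servo_line(p,speed=.15)
j=r.sense()["joints"].copy(); j[0]=75; r.move_joints(j); r.wait(.2)
T=pic("top","top3");S=pic("side","side3")
a=cv2.resize(T["frame"][130:240,320:430],(440,440),interpolation=cv2.INTER_CUBIC)
b=cv2.resize(S["frame"][130:220,215:315],None,fx=3.5,fy=3.5,interpolation=cv2.INTER_CUBIC)
c=np.zeros((440,790,3),np.uint8);c[:,:440]=a;c[:b.shape[0],440:]=b
cv2.imwrite("pics/final.png",c[:,:,::-1]); st()
E
```

```text
open 50.42 [ 0.546  -0.1365  0.3119] [180.   0. -24.] F [-0.07 -0.77  0.34] Tz [ 0.02   0.146 -0.   ] op 0.0882 g 0.0
 54.32 [0.1129 0.5514 0.399 ] [1.80e+02 1.00e-01 6.85e+01] F [ 0.05 -0.28  0.21] Tz [-0.019  0.089  0.048] op 0.0878 g 0.0
```

View pics/final.png

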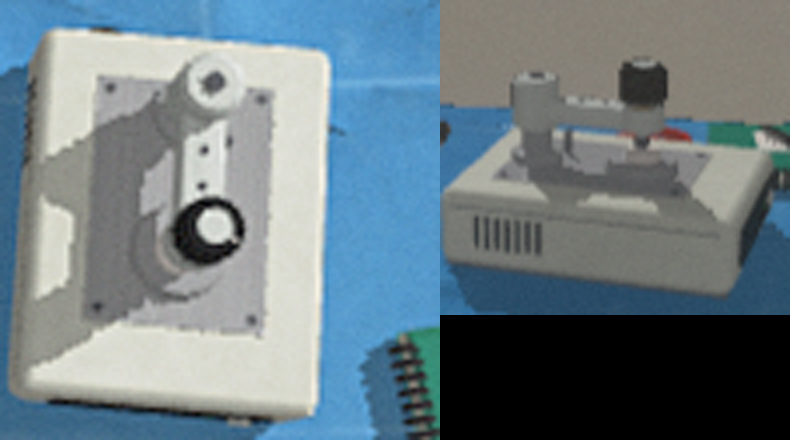

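The arm is at its stop, with the knob cap at about (373,186.5) and lower than before. The anvil is down on the disc (side crop about (645,150)), and the robot is well clear.

```bash
python3 -c "
from station import r
print(r.hand_in())"
```

```text
the job is handed in; nothing more can be done
None
```

The job is handed in with no verdict shown: the white disc is on the crystal, the press arm is at its stop, the ratchet slipped two clear clicks (inferred from the wrist torque, with the holding force not measured), and the robot is clear of everything at 54 s.

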